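# Hang the drained chopping board under the cupboard top

## Task

Slide the big chopping board with the hole straight up out of its slot in the dish rack, then hang it by its hole on the cup hook under the top of the low open cupboard, and let go so that it hangs quietly. Leave the small board, the baking sheet, the bottle and the jar where they stand.

Things in the scene. Friction and masses are not known exactly. Their poses are not given: they have to be found in the camera images.
- board: chopping board to hang: plain light wood, 190 long x 8 thick x 120 mm high as it stands on its long edge, about 0.18 kg; the longest and tallest flat thing in the rack, with a round 40 mm hole. Origin: middle of its lower edge. x along its length (away from the robot, ends alike), y through its thickness, z up to the edge with the hole
- board_hole (a point): centre of the board's 40 mm round hole: 82 mm above the lower edge (38 mm below the upper edge, so 18 mm of wood above the hole), midway along the length; axes as the board's
- rack: white dish rack, fixed, 242 x 160 mm. Origin: centre of underside. 3 slots along its x, at y = -45, 0, 45 mm, contents in any order. Things stand on bars 18 mm above the counter, between pairs of upright fingers (at x = -60 and 60 mm, up to 84 mm above the counter, 12 mm gap); 30 mm high stops across both ends at x = -118 and 118 mm
- small_board: bystander in the rack: plain light wood board without a hole, 150 x 6 x 92 mm high. Origin: middle of its lower edge, axes as the rack's
- baking_sheet: bystander in the rack: plain steel sheet, 155 x 5 x 88 mm high. Origin: middle of its lower edge, axes as the rack's
- cupboard: low white cupboard on the counter, fixed, 200 (x) x 240 (y) x 225 mm high. Origin: centre of underside; x points away from the robot. Slatted top over all of it, 210 to 225 mm up (slats along y); base board 10 mm thick; closed end panel at the +y end. Front (-x), rear and -y end are open, but for a 12 mm leg at the rear -y corner (x 94, y -114 mm)
- hook (a point): steel cup hook under the cupboard's top: mid-axis of its level bar, at x -37, y -50, z 140 mm in the cupboard's frame (same axes). Bar: 8 mm rod, 50 mm long along y; its +y end rises to the top, its free -y end turns up to 16 mm above the axis. The top's front edge is 63 mm before it, its underside 70 mm above, the open end 70 mm away. A hanging board's hole centre is 16 mm below this point
- bottle: bystander: white bottle with a red cap, 60 mm diameter, 190 mm high, on the counter between rack and cupboard. Origin: centre of its underside
- jar: bystander: glass jar with a green lid, 56 mm diameter, 75 mm high, on the cupboard's base board towards the closed end. Origin: centre of its underside

How it is judged:
By the outcome, as a careful person would: the job done as asked, in the order asked, and still so for the second after the job is handed in, with the robot touching nothing.
It also fails if it takes over 51 s, if anything falls off the work surface, if the arm or the gripper's body presses on something with over 40 N, if the wrist force passes 120 N, or if a joint passes its speed limit or range.

## Robot

A 6-joint arm with a two-finger parallel gripper is mounted at the origin on the work surface. World frame = base frame: x ahead of the robot, y to its left, z up, the work surface at z = 0. Lengths are in m, angles in rad, forces in N, time in s.
With the tool pointing down it reaches from about 0.35 to 0.775 m from the base axis. Payload 7.3 kg.
Tool frame: the origin (TCP) lies at the very end of the fingers, on their centre line; the grasp point (between the pads) lies 19 mm behind it; z points along the fingers, y is the direction in which the jaws open and shut (so a half turn about z gives the same grasp; the last joint's range is limited). The gripper opens to 92 mm and grips with 3 to 60 N. Pads are 19 mm wide; open, the fingers measure 130 mm over their backs; the gripper's body (75 mm by 190 mm) begins 47 mm behind the grasp point.
Start: joints at [-1.279, 0.342, 1.524, -0, 1.275, -0.146], TCP at [0.223, -0.475, 0.204] pointing down, gripper open.
Joint ranges: [-2.53, 2.53], [-0.77, 2.02], [0.04, 2.7], [-1, 4.14], [0.28, 2.66], [-3.11, 3.11]. Speed limits (rad/s): [2.57, 2.57, 3.14, 3.14, 3.14, 3.14].

## Interface

Orientations are given as [roll, pitch, yaw] about the fixed x, y, z axes, in that order (R = Rz(yaw) Ry(pitch) Rx(roll)).
In Python, from cell import robot gives the robot as it stands. The module is installed in compiled form; this text tells all that it offers.
- The arm moves only by the tool carry_out, never from a script. Its argument "series" is a list of rows, each an object with "jaw": the opening in per cent of the stroke, from 0 (shut) to 100 (fully open); "travel": the shift along the tool's x, y, z in units of 60 mm (1.0 is 60 mm), a list of three; "twist": the turn about the tool's z in units of 6 degrees (1.0 is 6 degrees). A call has 1 to 8 rows; each row shifts and turns the commanded pose from where the row before left it, along the tool's axes as they then stand; what a row does not reach is not made up. A row lasts 1/8 s, in which the tool goes at most 62.5 mm and 10.7 degrees, less where a joint would pass 70% of its speed; a pose out of reach is approached as far as the arm can. A call is refused whole if a number of a shift passes 1 or a number of a turn 1, either way. A call with a gripper value outside its range is refused whole. The fingers move at their own pace and stop on an object; "squeeze" is the grip in N (left out, the last holds). Time passes only in rows, so rows that do not move let the fingers close. It gives the time, the measured TCP pose, the force and the opening at its end, in the units of the state.
- robot.observe(): the state, without advancing time (a new reading comes with each control period).
- robot.read_camera(name): name is "scene" or "top"; returns the picture (400x640x3 uint8, blue, green, red); there is no depth.
- robot.calibration(name): a dict with "intrinsics" (3x3 intrinsics, pixels), "cam_to_world" (4x4, takes a point from camera to world coordinates). Camera axes: x right, y up, looking along -z (the intrinsics and any distortion apply to the point x, -y, -z); pixel columns grow to the right and rows downward; lengths in m; the calibration is good to about 2 mm. A picture is of the moment at which its call begins. calibration takes no time and is no camera call.
- robot.hand_in(): hands the job in, once; it reports no verdict.
Trained networks look in the newest picture that a camera, given by its name, has taken for a name from the list of things; names that differ only in an ending like _2 or _b are one class to them, and where a whole thing is asked for, a point or a joint stands for the part that bears it (a point fixed in the world has none). Each returns a list of dicts, best first, with "score" (0 to 1); they miss things now and then, are a little off and sometimes report something else, mostly with a low value. They report only what shows in the picture. A call takes as long as a camera call.
- robot.regions_of(camera, query): "pixels" (400x640 bool, what is visible of it) and "xy" ([column, row] in pixels, amid what is visible of it).
The state is a dict: "time": time; "qpos": joint angles; "qvel": joint speeds; "joint_efforts": joint torques, N m; "tool_pos": TCP position; "tool_rot": TCP orientation; "contact_force": force on the tool from outside, world axes, zero at the start; "torque": the same for the moment, N m; "opening": finger opening in m.
Only numpy, scipy, OpenCV 4.12 (cv2) and the standard library are available. Lean on these libraries where they do the work, as an engineer would, in place of code of your own. Each camera call takes 0.05 s, during which the arm holds its last target. There are 200 camera calls.

## Working session

There is one attempt and no reset: what is moved stays moved. The work goes in short steps, Python scripts to look and compute and a tool call to move; the robot and the scene stay as the last step left them, time stands still between calls to the robot, and variables do not carry over. Pictures are saved under pics/ and viewed, about 8 in all and at most 12, crops included, and the job is handed in when it is done.

Besides the shell and the picture viewer there is one more tool, called after ">>>" in YAML: its name, and indented under it one key for each argument. carry_out: Moves the arm, as the interface text tells. Its arguments: {"type":"object","properties":{"series":{"type":"array"},"squeeze":{"type":"number"}},"required":["series"]}

```bash
mkdir -p pics; python3 - <<'E'
from cell import robot
import cv2,numpy as np
for n in("scene","top"):
    im=robot.read_camera(n); cv2.imwrite(f"pics/{n}0.png",im)
    c=robot.calibration(n); print(n,np.round(c["intrinsics"],1).tolist(),np.round(c["cam_to_world"],4).tolist(),[k for k in c])
    for q in("board","board_hole","rack","small_board","baking_sheet","cupboard","hook","bottle","jar"):
        print(q,[(round(float(r["score"]),2),np.round(r["xy"]).tolist(),int(r["pixels"].sum())) for r in robot.regions_of(n,q)[:3]])
o=robot.observe(); print({k:np.round(v,3).tolist() for k,v in o.items()})
E
```

```text
scene [[506.5, 0.0, 317.3], [0.0, 506.5, 197.3], [0.0, 0.0, 1.0]] [[0.7079, -0.5264, 0.471, 1.2068], [0.7063, 0.5258, -0.4739, -0.5139], [0.0018, 0.6682, 0.744, 0.9954], [0.0, 0.0, 0.0, 1.0]] ['intrinsics', 'cam_to_world']
board [(0.67, [254.0, 250.0], 1922)]
board_hole [(0.67, [252.0, 252.0], 1861)]
rack [(0.74, [248.0, 294.0], 3766)]
small_board [(0.59, [236.0, 266.0], 960)]
baking_sheet [(0.75, [224.0, 282.0], 1033)]
cupboard [(0.72, [384.0, 143.0], 10155), (0.61, [253.0, 250.0], 1761), (0.43, [236.0, 270.0], 993)]
hook [(0.58, [386.0, 141.0], 10572)]
bottle [(0.94, [260.0, 198.0], 1313)]
jar [(0.49, [404.0, 161.0], 211)]
top [[448.8, 0.0, 312.0], [0.0, 448.8, 202.9], [0.0, 0.0, 1.0]] [[0.0207, 0.9966, -0.0802, 0.5812], [-0.9997, 0.0216, 0.011, 0.0546], [0.0127, 0.08, 0.9967, 1.0544], [0.0, 0.0, 0.0, 1.0]] ['intrinsics', 'cam_to_world']
board [(0.83, [400.0, 219.0], 1364)]
board_hole [(0.68, [397.0, 219.0], 1258), (0.42, [172.0, 203.0], 341)]
rack [(0.82, [408.0, 214.0], 4453)]
small_board [(0.55, [416.0, 217.0], 904)]
baking_sheet [(0.65, [439.0, 213.0], 936)]
cupboard [(0.75, [184.0, 204.0], 13888)]
hook [(0.95, [182.0, 201.0], 14333), (0.73, [407.0, 223.0], 4139)]
bottle [(0.98, [344.0, 268.0], 740)]
jar [(0.74, [406.0, 220.0], 4704), (0.55, [171.0, 204.0], 319)]
{'time': 1.0, 'qpos': [-1.279, 0.342, 1.524, -0.0, 1.275, -0.146], 'qvel': [0.002, -0.001, -0.001, -0.0, -0.002, -0.0], 'joint_efforts': [-0.0, -43.114, -24.448, 0.072, 0.048, 0.0], 'tool_pos': [0.223, -0.476, 0.204], 'tool_rot': [3.141, 0.0, 0.438], 'contact_force': [-0.439, 0.021, -0.272], 'torque': [-0.026, 0.011, -0.059], 'opening': 0.092}
```

View images.

View pics/scene0.png

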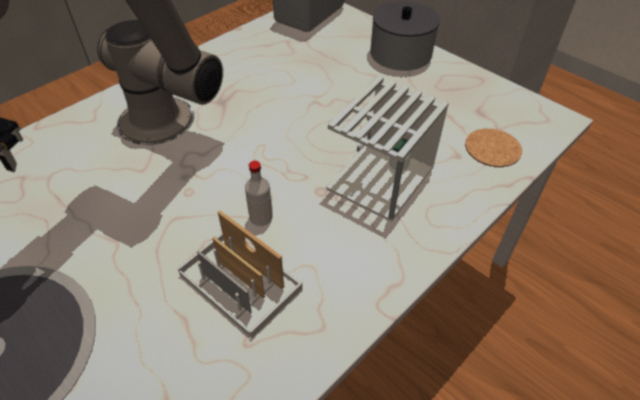

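View pics/top0.png

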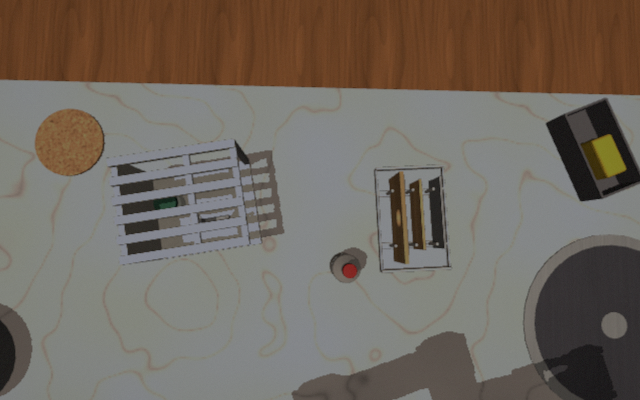

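```bash
cat > h.py <<'E'
import numpy as np,cv2
from cell import robot
from scipy.optimize import minimize
C={n:robot.calibration(n) for n in("scene","top")}
def proj(n,P):
    M=C[n]["cam_to_world"];K=C[n]["intrinsics"];p=(np.atleast_2d(P)-M[:3,3])@M[:3,:3]
    p=p*[1,-1,-1]; q=p@np.array(K).T; return q[:,:2]/q[:,2:]
def ray(n,uv,z):
    M=C[n]["cam_to_world"];K=np.array(C[n]["intrinsics"]);d=np.linalg.solve(K,[uv[0],uv[1],1])*[1,-1,-1]
    d=M[:3,:3]@d;o=M[:3,3];return o+d*(z-o[2])/d[2]
def box(lx,ly,z0,z1,x=0,y=0):
    return np.array([[x+a*lx/2,y+b*ly/2,z] for a in(-1,1) for b in(-1,1) for z in(z0,z1)])
def place(P,x,y,yaw):
    c,s=np.cos(yaw),np.sin(yaw);return np.c_[P[:,0]*c-P[:,1]*s+x,P[:,0]*s+P[:,1]*c+y,P[:,2]]
def hullmask(uv):
    m=np.zeros((1600,2560),np.uint8);cv2.fillConvexPoly(m,cv2.convexHull(np.round((uv+.5)*4*16).astype(np.int32)),1,shift=4);return m
def fit(P,masks,x0):
    H={}
    for n,m in masks.items():
        k,lab,st,_=cv2.connectedComponentsWithStats(m.astype(np.uint8));m=lab==1+np.argmax(st[1:,4])
        v,u=np.nonzero(m);H[n]=hullmask(np.concatenate([np.c_[u+a,v+b] for a in(-.5,.5) for b in(-.5,.5)]))
    def f(p):
        s=0
        for n in H:
            q=hullmask(proj(n,place(P,p[0],p[1],p[2]/3)));s+=1-(q&H[n]).sum()/(q|H[n]).sum()
        return s/len(H)
    r=minimize(f,[x0[0],x0[1],x0[2]*3],method="Nelder-Mead",options=dict(initial_simplex=np.array([x0[0],x0[1],x0[2]*3])+np.array([[0,0,0],[.02,0,0],[0,.02,0],[0,0,.2]]),xatol=1e-4,fatol=1e-5))
    return r.x[0],r.x[1],r.x[2]/3,r.fun
E
python3 - <<'E'
from h import *
im={n:robot.read_camera(n) for n in C}
def m(n,q,w=None):
    return robot.regions_of(n,q)[0]["pixels"]
cup=box(.2,.24,0,.225);brd=box(.19,.008,.018,.138)
mc={n:m(n,"cupboard") for n in C};mb={n:m(n,"board") for n in C}
a=ray("top",(184,204),.15);b=ray("top",(400,219),.13)
rc=[fit(cup,mm,(a[0],a[1],.1)) for mm in({"top":mc["top"]},{"scene":mc["scene"]},mc)]
rb=[fit(brd,mm,(b[0],b[1],.0)) for mm in({"top":mb["top"]},mb)]
print(np.round(rc,4));print(np.round(rb,4))
bt={n:m(n,"bottle") for n in C}
t=np.linspace(0,6.28,40);cyl=np.r_[np.c_[.03*np.cos(t),.03*np.sin(t),0*t],np.c_[.03*np.cos(t),.03*np.sin(t),0*t+.11],np.c_[.01*np.cos(t),.01*np.sin(t),0*t+.19]]
g=ray("top",(344,268),.1);print(g, np.round([fit(cyl,mm,(g[0],g[1],0)) for mm in({"top":bt["top"]},bt)],4))
C0=rc[2][:3];B0=rb[0][:3]
for n in C:
    I=cv2.resize(im[n],None,fx=4,fy=4,interpolation=cv2.INTER_CUBIC)
    def dr(P,c):
        uv=np.round((proj(n,P)+.5)*4).astype(int)
        for i in range(8):
            for j in range(i):
                if np.sum(abs(box(1,1,0,1)[i]-box(1,1,0,1)[j])>0)==1: cv2.line(I,tuple(map(int,uv[i])),tuple(map(int,uv[j])),c,1)
    dr(place(cup,*C0),(0,0,255));dr(place(box(.2,.24,.21,.225),*C0),(0,160,0));dr(place(brd,*B0),(255,0,0))
    h=place(np.array([[-.037,-.075,.140],[-.037,-.025,.14]]),*C0);uv=np.round((proj(n,h)+.5)*4).astype(int);cv2.line(I,tuple(map(int,uv[0])),tuple(map(int,uv[1])),(255,0,255),2)
    if n=="top": o=np.hstack([I[520:1100,400:1060],I[600:1180,1300:1840]]);
    else: o=np.hstack([I[300:900,1240:1840],I[600:1200,700:1240]])
    s=min(800/o.shape[1],600/o.shape[0]);cv2.imwrite(f"pics/{n}1.png",cv2.resize(o,None,fx=s,fy=s,interpolation=cv2.INTER_AREA))
E
```

```text
[[0.6476 0.2969 0.1853 0.029 ]
 [0.6499 0.2925 0.1702 0.0202]
 [0.6484 0.2956 0.1748 0.0271]]
[[ 0.6323 -0.144   0.0698  0.0529]
 [ 0.6321 -0.1438  0.0755  0.0717]]
[ 0.52152596 -0.02646102  0.1       ] [[ 0.5223 -0.0284 -0.0017  0.0377]
 [ 0.5219 -0.0285  0.0299  0.0528]]
```

View pics/top1.png

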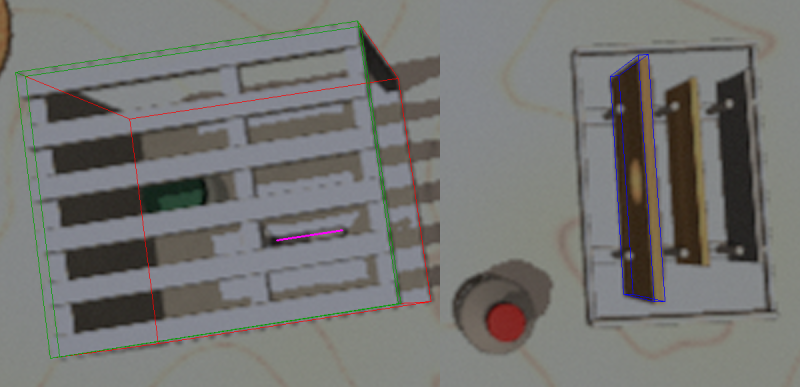

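View pics/scene1.png

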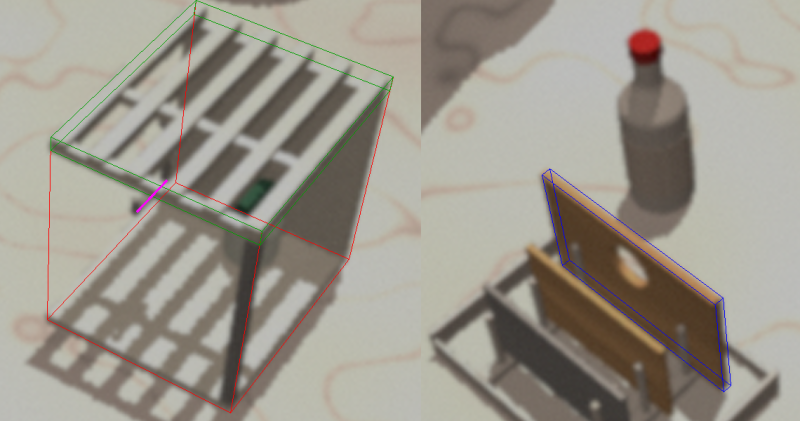

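>>> carry_out:
  series:
    - {"jaw":100,"travel":[0.88,-0.333,0],"twist":0}
    - {"jaw":100,"travel":[0.88,-0.333,0],"twist":0}
    - {"jaw":100,"travel":[0.88,-0.333,0],"twist":0}
    - {"jaw":100,"travel":[0.88,-0.333,0],"twist":0}
    - {"jaw":100,"travel":[0.88,-0.333,0],"twist":0}
    - {"jaw":100,"travel":[0.88,-0.333,0],"twist":0}
    - {"jaw":100,"travel":[0.88,-0.333,0],"twist":0}
    - {"jaw":100,"travel":[0.88,-0.333,0],"twist":0}

```text
time: 2.4
tool_pos: [0.5386, -0.1502, 0.2044]
tool_rot: [3.141, -0.0, 0.438]
contact_force: [-0.5, -0.8, 0.2]
opening: 0.0919
```

>>> carry_out:
  series:
    - {"jaw":60,"travel":[0,0,0],"twist":0.88}
    - {"jaw":60,"travel":[0,0,0],"twist":0.88}
    - {"jaw":60,"travel":[0,0,0],"twist":0.87}
    - {"jaw":60,"travel":[0,0,0],"twist":0.87}
    - {"jaw":60,"travel":[0,0,0],"twist":0}

```text
time: 3.02
tool_pos: [0.5374, -0.1516, 0.2042]
tool_rot: [3.142, 0.0, 0.072]
contact_force: [0.1, -0.2, -0.4]
opening: 0.0556
```

>>> carry_out:
  series:
    - {"jaw":50,"travel":[0.01,-0.01,0.5],"twist":0}
    - {"jaw":50,"travel":[0,0,0.45],"twist":0}
    - {"jaw":40,"travel":[0,0,0.43],"twist":0}
    - {"jaw":40,"travel":[0,0,0],"twist":0}

```text
time: 3.52
tool_pos: [0.5367, -0.1505, 0.1197]
tool_rot: [-3.14, 0.004, 0.073]
contact_force: [0.1, -0.7, 0.2]
opening: 0.0376
```

```bash
python3 - <<'E'
from h import *
im={n:robot.read_camera(n) for n in C}
o=robot.observe();print(o["tool_pos"],o["contact_force"],o["opening"])
g=np.array([.5382,-.1508,.138]);a=[]
for n in C:
    u,v=proj(n,g)[0].astype(int);a.append(cv2.resize(im[n][v-50:v+50,u-50:u+80],None,fx=4,fy=4,interpolation=cv2.INTER_CUBIC))
o=np.hstack(a);cv2.imwrite("pics/g2.png",cv2.resize(o,(800,int(o.shape[0]*800/o.shape[1]))))
E
```

```text
[ 0.53838022 -0.15122169  0.12217349] [ 0.04775364 -0.2399224   0.57936866] 0.03718689447355673
```

View pics/g2.png

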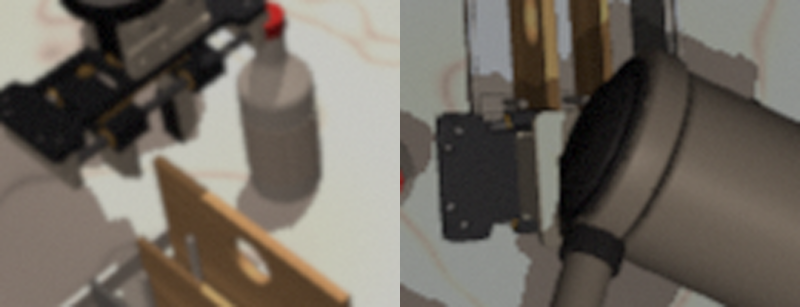

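```bash
python3 - <<'E'
from h import *
im=robot.read_camera("scene")
o=robot.observe();p=o["tool_pos"];w=o["opening"]/2;y=o["tool_rot"][2]
u,v=proj("scene",[.5382,-.1508,.138])[0].astype(int)
I=cv2.resize(im[v-50:v+50,u-60:u+70],None,fx=6,fy=6,interpolation=cv2.INTER_CUBIC)
px=lambda P:np.round((proj("scene",P)-[u-60,v-50]+.5)*6).astype(np.int32)
for s in(-1,1):
    for t in (0,.019):
        q=place(np.array([[-.0095,s*(w+t),0],[.0095,s*(w+t),0],[.0095,s*(w+t),.03],[-.0095,s*(w+t),.03]]),p[0],p[1],y);q[:,2]+=p[2];cv2.polylines(I,[px(q)],True,(0,255,0) if t==0 else (255,255,0),1)
cv2.circle(I,tuple(map(int,px(p)[0])),3,(0,0,255),-1)
b=place(box(.19,.008,.018,.138),.632,-.144,.072);cv2.polylines(I,[px(b[[1,3,7,5]])],True,(255,0,0),1)
cv2.imwrite("pics/g3.png",I)
E
```

```text
(no output)
```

View pics/g3.png

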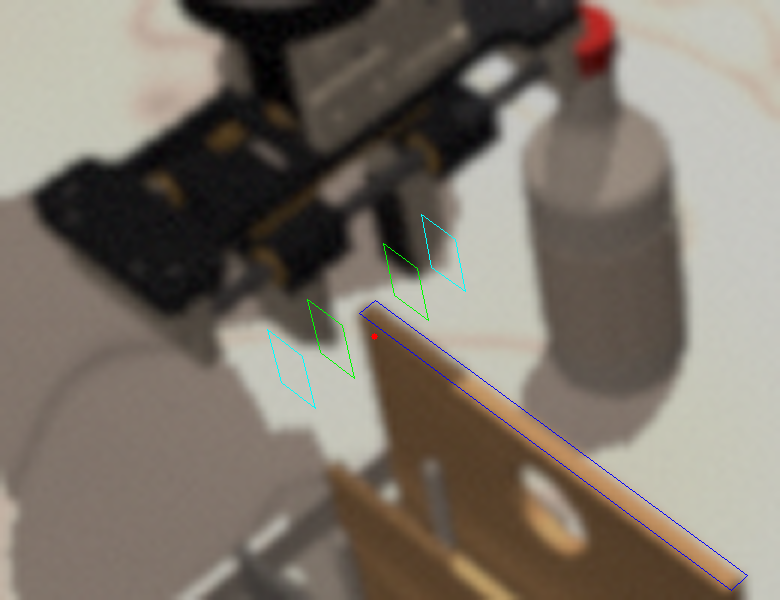

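```bash
python3 - <<'E'
from h import *
u,v=proj("top",[.5382,-.1508,.138])[0].astype(int)
for z in(.19,.23):
    for r in(115,240): print(z,ray("top",(u-50+(437-400)/3.077,v-50+r/3.077),z).round(4))
im=cv2.imread("pics/g2.png") 
o=robot.observe();print(o["tool_pos"],o["tool_rot"],o["time"])
E
```

```text
0.19 [ 0.5635 -0.0644  0.19  ]
0.19 [ 0.4865 -0.0653  0.19  ]
0.23 [ 0.5643 -0.0589  0.23  ]
0.23 [ 0.4909 -0.0597  0.23  ]
[ 0.53868847 -0.15135557  0.1226312 ] [ 3.14058891e+00 -1.78544699e-03  7.19844182e-02] 3.675
```

>>> carry_out:
  series:
    - {"jaw":0,"travel":[0,0,0],"twist":0}
    - {"jaw":0,"travel":[0,0,0],"twist":0}
    - {"jaw":0,"travel":[0,0,0],"twist":0}
    - {"jaw":0,"travel":[0,0,0],"twist":0}
  squeeze: 6

```text
time: 4.18
tool_pos: [0.538, -0.151, 0.1215]
tool_rot: [3.141, -0.0, 0.071]
contact_force: [-0.1, -0.5, 0.8]
opening: 0.0026
```

```bash
python3 - <<'E'
from h import *
im=robot.read_camera("scene")
o=robot.observe();p=o["tool_pos"];y=o["tool_rot"][2];print(o["opening"],p)
u,v=proj("scene",[.5382,-.1508,.138])[0].astype(int)
I=cv2.resize(im[v-40:v+20,u-50:u+30],None,fx=10,fy=10,interpolation=cv2.INTER_CUBIC)
I=cv2.convertScaleAbs(I,alpha=1.5)
px=lambda P:np.round((proj("scene",P)-[u-50,v-40]+.5)*10).astype(np.int32)
q=place(np.array([[-.0095,0,0],[.0095,0,0],[.0095,0,.03],[-.0095,0,.03]]),p[0],p[1],y);q[:,2]+=p[2];cv2.polylines(I,[px(q)],True,(0,255,0),1)
cv2.imwrite("pics/g4.png",I)
E
```

```text
0.0013555907640869192 [ 0.53795112 -0.15102832  0.12147091]
```

View pics/g4.png

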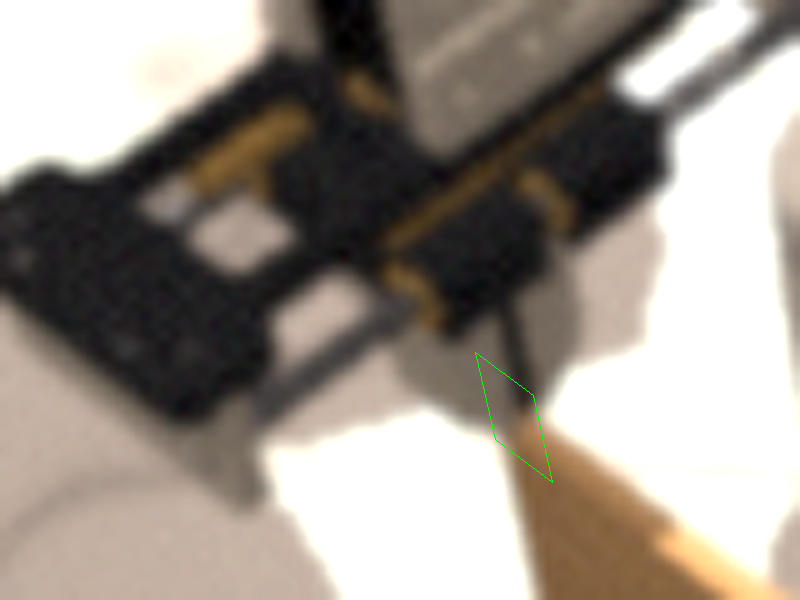

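>>> carry_out:
  series:
    - {"jaw":40,"travel":[0,0,0],"twist":0}
    - {"jaw":40,"travel":[0,0,0],"twist":0}
    - {"jaw":40,"travel":[0,0,0],"twist":0}
    - {"jaw":40,"travel":[0.17,0,0.06],"twist":0}
    - {"jaw":0,"travel":[0,0,0],"twist":0}
    - {"jaw":0,"travel":[0,0,0],"twist":0}
    - {"jaw":0,"travel":[0,0,0],"twist":0}
    - {"jaw":0,"travel":[0,0,0],"twist":0}
  squeeze: 6

```text
time: 5.22
tool_pos: [0.548, -0.1503, 0.1179]
tool_rot: [3.142, -0.0, 0.071]
contact_force: [0.7, -0.9, -0.2]
opening: 0.0027
```

>>> carry_out:
  series:
    - {"jaw":0,"travel":[0,0,0],"twist":0}

```text
time: 5.35
tool_pos: [0.5481, -0.1503, 0.1179]
tool_rot: [3.141, -0.0, 0.071]
contact_force: [-0.5, 0.2, -0.3]
opening: 0.0003
```

```bash
python3 - <<'E'
from h import *
im={n:robot.read_camera(n) for n in C}
o=robot.observe();p=o["tool_pos"];y=o["tool_rot"][2];print(o["opening"],p)
out=[]
for n,(l,r,t,b) in {"scene":(45,35,40,40),"top":(40,40,40,40)}.items():
    u,v=proj(n,[.548,-.1508,.138])[0].astype(int)
    I=cv2.resize(im[n][v-t:v+b,u-l:u+r],None,fx=8,fy=8,interpolation=cv2.INTER_CUBIC)
    I=cv2.convertScaleAbs(I,alpha=1.5)
    px=lambda P:np.round((proj(n,P)-[u-l,v-t]+.5)*8).astype(np.int32)
    q=place(np.array([[-.0095,0,0],[.0095,0,0],[.0095,0,.03],[-.0095,0,.03]]),p[0],p[1],y);q[:,2]+=p[2];cv2.polylines(I,[px(q)],True,(0,255,0),1)
    B=place(box(.075,.19,.066,.067),p[0],p[1],y);B[:,2]+=p[2];cv2.polylines(I,[px(B[[0,2,6,4]])],True,(255,0,255),1)
    b=place(box(.19,.008,.018,.138),.632,-.144,.072);cv2.polylines(I,[px(b[[1,3,7,5]])],True,(255,0,0),1)
    out.append(I)
o=np.hstack(out);cv2.imwrite("pics/g5.png",cv2.resize(o,(800,400),interpolation=cv2.INTER_AREA))
E
```

```text
0.0008045479627219628 [ 0.54811024 -0.15029941  0.11789049]
```

View pics/g5.png

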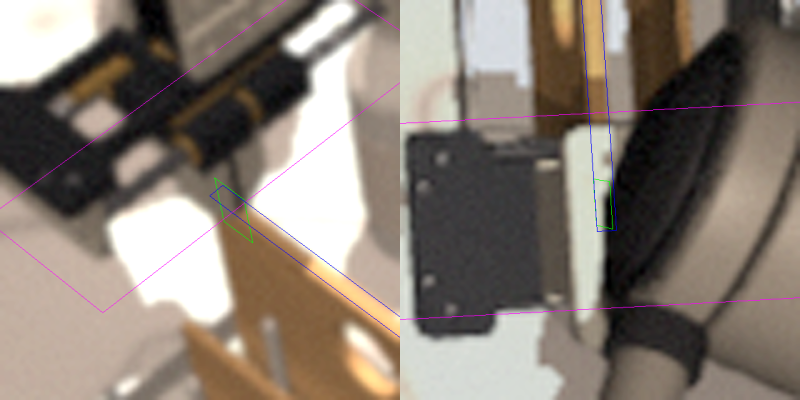

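>>> carry_out:
  series:
    - {"jaw":40,"travel":[0,0,0],"twist":0}
    - {"jaw":40,"travel":[0,0,0],"twist":0}
    - {"jaw":40,"travel":[-0.1,0,0],"twist":0}
    - {"jaw":40,"travel":[0,0,0.15],"twist":0}
    - {"jaw":40,"travel":[0,0,0.15],"twist":0}
    - {"jaw":0,"travel":[0,0,0],"twist":0}
    - {"jaw":0,"travel":[0,0,0],"twist":0}
    - {"jaw":0,"travel":[0,0,0],"twist":0}
  squeeze: 6

```text
time: 6.45
tool_pos: [0.5424, -0.1508, 0.1]
tool_rot: [3.141, -0.0, 0.071]
contact_force: [-0.7, 0.7, 0.0]
opening: 0.0112
```

>>> carry_out:
  series:
    - {"jaw":0,"travel":[0,0,0],"twist":0}
    - {"jaw":0,"travel":[0,0,0],"twist":0}

```text
time: 6.7
tool_pos: [0.5423, -0.1507, 0.1]
tool_rot: [3.141, -0.001, 0.071]
contact_force: [-0.1, -0.2, -0.5]
opening: 0.008
```

>>> carry_out:
  series:
    - {"jaw":0,"travel":[0,0,0],"twist":0}
    - {"jaw":0,"travel":[0,0,0],"twist":0}
    - {"jaw":0,"travel":[0,0,-0.1],"twist":0}
    - {"jaw":0,"travel":[0,0,-0.2],"twist":0}
    - {"jaw":0,"travel":[0,0,-0.3],"twist":0}
    - {"jaw":0,"travel":[0,0,-0.3],"twist":0}
    - {"jaw":0,"travel":[0,0,-0.2],"twist":0}
    - {"jaw":0,"travel":[0,0,0],"twist":0}
  squeeze: 60

```text
time: 7.7
tool_pos: [0.5426, -0.151, 0.1669]
tool_rot: [3.14, -0.002, 0.071]
contact_force: [-0.3, 0.0, -1.8]
opening: 0.0072
```

>>> carry_out:
  series:
    - {"jaw":0,"travel":[0,0,-0.3],"twist":0}
    - {"jaw":0,"travel":[0,0,-0.5],"twist":0}
    - {"jaw":0,"travel":[0,0,-0.5],"twist":0}
    - {"jaw":0,"travel":[0,0,-0.4],"twist":0}
    - {"jaw":0,"travel":[0,0,-0.3],"twist":0}
    - {"jaw":0,"travel":[0,0,0],"twist":0}
    - {"jaw":0,"travel":[0,0,0],"twist":0}

```text
time: 8.57
tool_pos: [0.5416, -0.1505, 0.2844]
tool_rot: [-3.141, 0.002, 0.071]
contact_force: [1.1, 0.2, -2.4]
opening: 0.0072
```

```bash
python3 - <<'E'
from h import *
im={n:robot.read_camera(n) for n in C}
o=robot.observe();p=o["tool_pos"];y=o["tool_rot"][2];print(o["opening"],p,y,o["time"],o["contact_force"])
c,s=np.cos(y),np.sin(y);bc=p+np.array([.09*c,.09*s,0])
out=[]
for n in C:
    u,v=proj(n,bc)[0].astype(int);l=t=60
    I=cv2.resize(im[n][v-t:v+t,u-l:u+l],None,fx=5,fy=5,interpolation=cv2.INTER_CUBIC);I=cv2.convertScaleAbs(I,alpha=1.4)
    px=lambda P:np.round((proj(n,P)-[u-l,v-t]+.5)*5).astype(np.int32)
    b=place(box(.19,.008,-.082,.038),bc[0],bc[1],y);b[:,2]+=bc[2]
    cv2.polylines(I,[px(b[[0,1,5,4]]),px(b[[1,3,7,5]])],True,(255,0,0),1)
    a=np.linspace(0,6.28,30);cv2.polylines(I,[px(place(np.c_[.02*np.cos(a),0*a-.004,.02*np.sin(a)],0,0,y)+bc)],True,(0,255,0),1)
    out.append(I)
o=np.hstack(out);cv2.imwrite("pics/g6.png",cv2.resize(o,(800,400),interpolation=cv2.INTER_AREA))
E
```

```text
0.007312347107575115 [ 0.54163747 -0.15052076  0.28440848] 0.07124822726617164 8.675 [-0.45652299  0.40020241 -1.19603123]
```

View pics/g6.png

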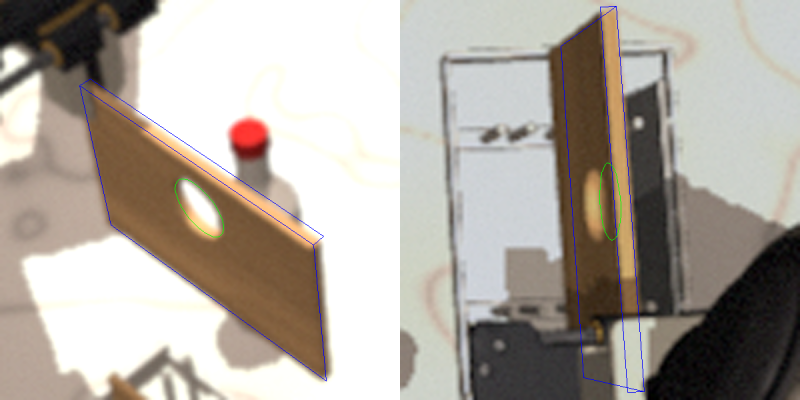

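>>> carry_out:
  series:
    - {"jaw":0,"travel":[0.05,-0.4,0],"twist":0}
    - {"jaw":0,"travel":[0.05,-0.8,0],"twist":0}
    - {"jaw":0,"travel":[0.05,-0.8,0],"twist":0}
    - {"jaw":0,"travel":[0.05,-0.8,0],"twist":0}
    - {"jaw":0,"travel":[0.05,-0.8,0],"twist":0}
    - {"jaw":0,"travel":[0.05,-0.65,0],"twist":0}
    - {"jaw":0,"travel":[0,-0.4,0],"twist":0}
    - {"jaw":0,"travel":[0,0,0],"twist":-0.5}

```text
time: 9.68
tool_pos: [0.5396, 0.1308, 0.2848]
tool_rot: [-3.141, 0.002, 0.128]
contact_force: [-0.6, -0.2, -1.5]
opening: 0.0072
```

>>> carry_out:
  series:
    - {"jaw":0,"travel":[0,0,0],"twist":-0.49}
    - {"jaw":0,"travel":[0,0,0.4],"twist":0}
    - {"jaw":0,"travel":[0,0,0.6],"twist":0}
    - {"jaw":0,"travel":[0,0,0.6],"twist":0}
    - {"jaw":0,"travel":[0,0,0.4],"twist":0}
    - {"jaw":0,"travel":[0,0,0.28],"twist":0}
    - {"jaw":0,"travel":[0,0,0],"twist":0}
    - {"jaw":0,"travel":[0,0,0],"twist":0}

```text
time: 10.68
tool_pos: [0.5405, 0.1289, 0.1494]
tool_rot: [3.141, -0.001, 0.175]
contact_force: [0.3, -0.7, -0.7]
opening: 0.0072
```

```bash
cat > look.py <<'E'
import sys
from h import *
CUP=(.6484,.2956,.1748)
im={n:robot.read_camera(n) for n in C}
o=robot.observe();p=o["tool_pos"];y=o["tool_rot"][2];print(o["opening"],p.round(4),y,o["time"],o["contact_force"].round(1))
def draw(name,droop=.0,half=45):
    c,s=np.cos(y),np.sin(y);bc=p+np.array([.09*c,.09*s,-droop*.09]);hk=place(np.array([[-.037,-.075,.156],[-.037,-.075,.14],[-.037,-.025,.14],[-.037,-.025,.21]]),*CUP)
    d=hk[1]*.5+hk[2]*.5-bc;cc,cs=np.cos(CUP[2]),np.sin(CUP[2]);print("hook-hole in cupboard axes",np.round([d[0]*cc+d[1]*cs,-d[0]*cs+d[1]*cc,d[2]],4))
    out=[]
    for n in C:
        u,v=proj(n,(bc+hk[1])/2)[0].astype(int);k=400//(2*half)+1
        I=cv2.resize(im[n][v-half:v+half,u-half:u+half],None,fx=k,fy=k,interpolation=cv2.INTER_CUBIC);I=cv2.convertScaleAbs(I,alpha=1.4)
        px=lambda P:np.round((proj(n,P)-[u-half,v-half]+.5)*k).astype(np.int32)
        b=box(.19,.008,-.082,.038);b[:,2]-=b[:,0]*droop;b=place(b,bc[0],bc[1],y);b[:,2]+=bc[2]
        cv2.polylines(I,[px(b[[0,1,5,4]]),px(b[[1,3,7,5]])],True,(255,0,0),1)
        cv2.polylines(I,[px(hk)],False,(255,0,255),1);cv2.polylines(I,[px(place(box(.2,.24,.21,.225),*CUP)[[1,3,7,5]])],True,(0,160,0),1)
        out.append(cv2.resize(I,(400,400),interpolation=cv2.INTER_AREA))
    cv2.imwrite(name,np.hstack(out))
E
python3 - <<'E'
from look import *
draw("pics/g7.png",.017,60)
print([(n,[(round(float(r["score"]),2),r["xy"],int(r["pixels"].sum())) for r in robot.regions_of(n,"board")[:2]]) for n in C])
E
```

```text
0.007323524143227798 [0.5408 0.1289 0.1498] 0.1750085689702905 10.775 [ 0.7  0.3 -2.2]
hook-hole in cupboard axes [ 0.008   0.0954 -0.0083]
[('scene', [(0.73, [345.1, 170.4], 2426)]), ('top', [(0.64, [261.7, 202.8], 580)])]
```

View pics/g7.png

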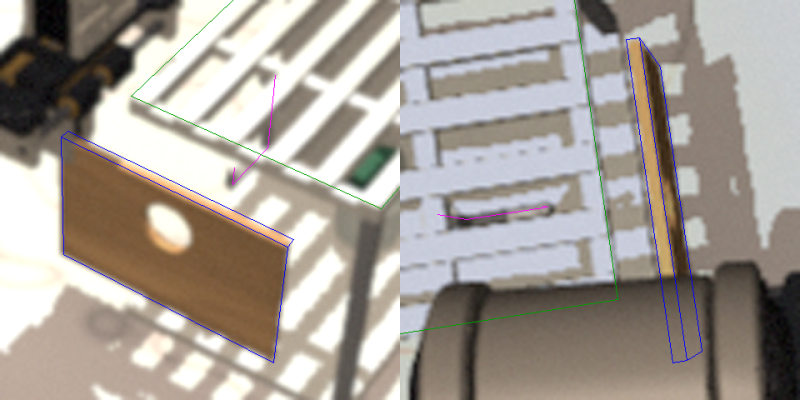

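>>> carry_out:
  series:
    - {"jaw":0,"travel":[0,0,0.04],"twist":0}
    - {"jaw":0,"travel":[0,-0.25,0],"twist":0}
    - {"jaw":0,"travel":[0,-0.3,0],"twist":0}
    - {"jaw":0,"travel":[0,-0.3,0],"twist":0}
    - {"jaw":0,"travel":[0,-0.1,0],"twist":0}
    - {"jaw":0,"travel":[0,0,0],"twist":0}
    - {"jaw":0,"travel":[0,0,0],"twist":0}

```text
time: 11.75
tool_pos: [0.5304, 0.1847, 0.1466]
tool_rot: [3.141, 0.0, 0.175]
contact_force: [0.0, -0.1, -1.3]
opening: 0.0073
```

```bash
python3 - <<'E'
from look import *
draw("pics/g8.png",.017,45)
E
```

```text
0.007332604418929906 [0.5304 0.1845 0.1466] 0.17428265015867495 11.85 [ 0.5  0.3 -1. ]
hook-hole in cupboard axes [ 0.0085  0.0389 -0.0051]
```

View pics/g8.png

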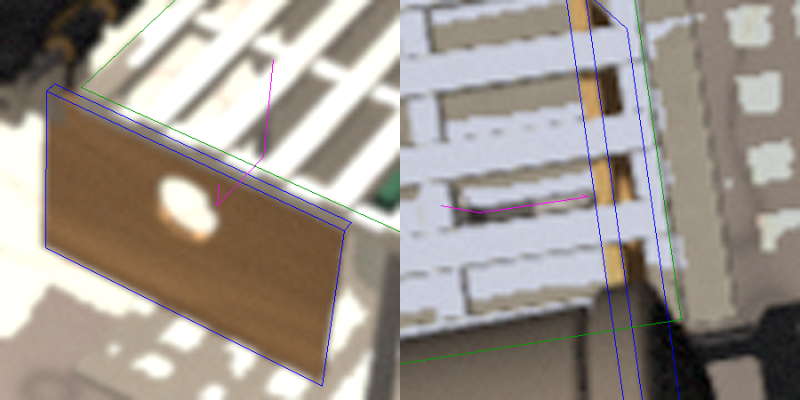

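>>> carry_out:
  series:
    - {"jaw":0,"travel":[0,-0.15,0],"twist":0}
    - {"jaw":0,"travel":[0,-0.15,0],"twist":0}
    - {"jaw":0,"travel":[0,0,0],"twist":0}

```text
time: 12.22
tool_pos: [0.527, 0.2036, 0.1466]
tool_rot: [-3.142, -0.0, 0.176]
contact_force: [-0.8, 0.1, -1.4]
opening: 0.0073
```

>>> carry_out:
  series:
    - {"jaw":0,"travel":[0,-0.15,0],"twist":0}
    - {"jaw":0,"travel":[0,-0.15,0],"twist":0}
    - {"jaw":0,"travel":[0,-0.05,0],"twist":0}
    - {"jaw":0,"travel":[-0.03,0,0],"twist":0}
    - {"jaw":0,"travel":[0,0,0],"twist":0}

```text
time: 12.85
tool_pos: [0.5216, 0.2229, 0.1466]
tool_rot: [3.141, 0.0, 0.175]
contact_force: [-0.3, 0.1, -1.8]
opening: 0.0074
```

>>> carry_out:
  series:
    - {"jaw":0,"travel":[0,0,0.05],"twist":0}
    - {"jaw":0,"travel":[0,0,0.05],"twist":0}
    - {"jaw":0,"travel":[0,0,0],"twist":0}

```text
time: 13.22
tool_pos: [0.5215, 0.2229, 0.1401]
tool_rot: [3.141, 0.001, 0.175]
contact_force: [0.0, 0.5, -1.0]
opening: 0.0074
```

>>> carry_out:
  series:
    - {"jaw":0,"travel":[0,0,0.05],"twist":0}
    - {"jaw":0,"travel":[0,0,0.04],"twist":0}
    - {"jaw":0,"travel":[0,0,0],"twist":0}

```text
time: 13.6
tool_pos: [0.5216, 0.223, 0.1349]
tool_rot: [3.141, 0.0, 0.175]
contact_force: [-0.3, 0.4, -2.3]
opening: 0.0072
```

>>> carry_out:
  series:
    - {"jaw":0,"travel":[0,0,0.03],"twist":0}
    - {"jaw":0,"travel":[0,0,0.03],"twist":0}
    - {"jaw":0,"travel":[0,0,0],"twist":0}

```text
time: 13.98
tool_pos: [0.5216, 0.223, 0.1314]
tool_rot: [3.141, 0.0, 0.175]
contact_force: [-0.6, -0.2, -1.3]
opening: 0.0072
```

>>> carry_out:
  series:
    - {"jaw":0,"travel":[0,0,0.02],"twist":0}
    - {"jaw":0,"travel":[0,0,0],"twist":0}

```text
time: 14.22
tool_pos: [0.5217, 0.2231, 0.1303]
tool_rot: [3.141, 0.0, 0.175]
contact_force: [-1.0, -0.3, -0.8]
opening: 0.0071
```

>>> carry_out:
  series:
    - {"jaw":0,"travel":[0,0,0.02],"twist":0}
    - {"jaw":0,"travel":[0,0,0],"twist":0}

```text
time: 14.48
tool_pos: [0.5217, 0.223, 0.1291]
tool_rot: [3.141, 0.0, 0.175]
contact_force: [-0.3, 0.1, -0.7]
opening: 0.0068
```

>>> carry_out:
  series:
    - {"jaw":0,"travel":[0,0,0.02],"twist":0}
    - {"jaw":0,"travel":[0,0,0],"twist":0}

```text
time: 14.72
tool_pos: [0.5219, 0.2231, 0.128]
tool_rot: [3.142, -0.0, 0.175]
contact_force: [0.9, 0.4, -0.4]
opening: 0.0075
```

```bash
python3 - <<'E'
from look import *
draw("pics/g9.png",.017,45)
print(o["torque"].round(2))
E
```

```text
0.007495467840788413 [0.5219 0.2231 0.1281] 0.1749666982677034 14.825 [ 0.4  0.5 -0.8]
hook-hole in cupboard axes [ 0.0102 -0.0006  0.0134]
[-0.01  0.07 -0.  ]
```

>>> carry_out:
  series:
    - {"jaw":0,"travel":[0,0,0.02],"twist":0}
    - {"jaw":0,"travel":[0,0,0],"twist":0}

```text
time: 15.08
tool_pos: [0.522, 0.2231, 0.1269]
tool_rot: [3.142, -0.001, 0.175]
contact_force: [-0.1, 0.7, -0.5]
opening: 0.0074
```

>>> carry_out:
  series:
    - {"jaw":0,"travel":[0,0,0],"twist":0}
    - {"jaw":0,"travel":[0,0,0],"twist":0}
    - {"jaw":0,"travel":[0,0,0],"twist":0}
    - {"jaw":0,"travel":[0,0,0],"twist":0}
  squeeze: 3

```text
time: 15.58
tool_pos: [0.5219, 0.2231, 0.1269]
tool_rot: [3.142, -0.0, 0.175]
contact_force: [1.4, 1.1, -0.0]
opening: 0.0078
```

```bash
python3 - <<'E'
from look import *
draw("pics/g10.png",.017,45)
print(o["torque"].round(2))
E
```

```text
0.007866424028972134 [0.5219 0.2231 0.1268] 0.17487819256434567 15.675 [ 1.4 -1.  -0.7]
hook-hole in cupboard axes [ 0.0102 -0.0006  0.0147]
[ 0.05 -0.25 -0.01]
```

>>> carry_out:
  series:
    - {"jaw":12,"travel":[0,0,0],"twist":0}
    - {"jaw":14,"travel":[0,0,0],"twist":0}
    - {"jaw":16,"travel":[0,0,0],"twist":0}
    - {"jaw":20,"travel":[0,0,0],"twist":0}
    - {"jaw":30,"travel":[0,0,0],"twist":0}
    - {"jaw":40,"travel":[0,0,0],"twist":0}
    - {"jaw":40,"travel":[0,0,0],"twist":0}
    - {"jaw":40,"travel":[0,0,0],"twist":0}

```text
time: 16.68
tool_pos: [0.5217, 0.2231, 0.1268]
tool_rot: [3.142, 0.0, 0.175]
contact_force: [0.1, 0.7, 0.6]
opening: 0.0368
```

```bash
cat > chk.py <<'E'
from look import *
for n in C:
    r=robot.regions_of(n,"board")[:1]
    for q in r:
        m=q["pixels"].astype(np.uint8);v,u=np.nonzero(m);h=cv2.minAreaRect(np.c_[u,v].astype(np.float32));print(n,round(float(q["score"]),2),m.sum(),u.mean().round(2),v.mean().round(2),np.round(h[0],1),np.round(h[1],1),round(h[2],1))
E
python3 chk.py; python3 chk.py
```

```text
0.036243146576814746 [0.5218 0.2231 0.1268] 0.17492918673231617 16.775 [ 0.1 -0.  -0.3]
scene 0.75 1805 362.43 158.14 [365.5 156.1] [74.4 41.9] 1.9
top 0.57 498 215.8 206.39 [215.6 205.3] [69.  14.9] 78.1
0.03688379704881316 [0.5218 0.2231 0.1268] 0.17492886603200875 16.975 [-0.   0.7  0.2]
top 0.62 584 216.25 208.38 [215.5 206.1] [69.9 17. ] 76.0
```

>>> carry_out:
  series:
    - {"jaw":55,"travel":[0,0,0],"twist":0}
    - {"jaw":55,"travel":[0,0,0],"twist":0}
    - {"jaw":55,"travel":[-0.2,0,0],"twist":0}
    - {"jaw":55,"travel":[-0.3,0,0],"twist":0}
    - {"jaw":55,"travel":[-0.5,0,0],"twist":0}
    - {"jaw":55,"travel":[-0.3,0,-0.5],"twist":0}
    - {"jaw":55,"travel":[0,0,-0.8],"twist":0}
    - {"jaw":55,"travel":[0,0,-0.8],"twist":0}

```text
time: 18.08
tool_pos: [0.4437, 0.2093, 0.2542]
tool_rot: [3.141, 0.001, 0.175]
contact_force: [0.1, -0.4, 0.4]
opening: 0.0501
```

>>> carry_out:
  series:
    - {"jaw":55,"travel":[-0.5,0.4,-0.3],"twist":0}
    - {"jaw":55,"travel":[-0.5,0.5,0],"twist":0}
    - {"jaw":55,"travel":[-0.2,0.5,0],"twist":0}
    - {"jaw":55,"travel":[0,0,0],"twist":0}
    - {"jaw":55,"travel":[0,0,0],"twist":0}
    - {"jaw":55,"travel":[0,0,0],"twist":0}
    - {"jaw":55,"travel":[0,0,0],"twist":0}
    - {"jaw":55,"travel":[0,0,0],"twist":0}

```text
time: 19.08
tool_pos: [0.3887, 0.1146, 0.2706]
tool_rot: [3.142, 0.0, 0.176]
contact_force: [0.2, -0.0, -0.5]
opening: 0.0506
```

```bash
python3 chk.py; python3 chk.py
```

```text
0.05048764359690864 [0.3887 0.1144 0.2707] 0.17534561563331463 19.175 [ 0.3 -0.  -0.2]
scene 0.56 1664 361.57 158.65 [362.  156.5] [41. 64.] 90.0
top 0.8 777 217.77 220.92 [217.9 219. ] [96.6 16.7] 76.2
0.050491540918731065 [0.3887 0.1143 0.2708] 0.1749918691745247 19.375 [ 1.  -0.6 -1.4]
scene 0.85 1651 362.41 158.64 [362.7 155.6] [67.4 39.9] 2.9
top 0.79 762 217.65 218.21 [218.1 218.8] [97.2 15.9] 77.5
```

>>> carry_out:
  series:
    - {"jaw":55,"travel":[0,0,0],"twist":0}
    - {"jaw":55,"travel":[0,0,0],"twist":0}
    - {"jaw":55,"travel":[0,0,0],"twist":0}
    - {"jaw":55,"travel":[0,0,0],"twist":0}
    - {"jaw":55,"travel":[0,0,0],"twist":0}
    - {"jaw":55,"travel":[0,0,0],"twist":0}
    - {"jaw":55,"travel":[0,0,0],"twist":0}
    - {"jaw":55,"travel":[0,0,0],"twist":0}

```text
time: 20.48
tool_pos: [0.3886, 0.1142, 0.2708]
tool_rot: [3.141, 0.0, 0.175]
contact_force: [0.1, -1.3, 0.7]
opening: 0.0505
```

>>> carry_out:
  series:
    - {"jaw":55,"travel":[0,0,0],"twist":0}
    - {"jaw":55,"travel":[0,0,0],"twist":0}
    - {"jaw":55,"travel":[0,0,0],"twist":0}
    - {"jaw":55,"travel":[0,0,0],"twist":0}
    - {"jaw":55,"travel":[0,0,0],"twist":0}
    - {"jaw":55,"travel":[0,0,0],"twist":0}
    - {"jaw":55,"travel":[0,0,0],"twist":0}
    - {"jaw":55,"travel":[0,0,0],"twist":0}

```text
time: 21.48
tool_pos: [0.3886, 0.1143, 0.2708]
tool_rot: [3.142, 0.0, 0.175]
contact_force: [-0.9, 0.4, 0.5]
opening: 0.0507
```

```bash
python3 - <<'E'
from h import *
F={n:[] for n in C}
for i in range(8):
    for n in C: F[n].append(robot.read_camera(n).astype(float))
roi={"scene":(slice(110,215),slice(310,450)),"top":(slice(150,270),slice(180,260))}
for n in C: print(n,[round(float(abs(cv2.GaussianBlur(f-F[n][0],(0,0),2))[roi[n]].max()),1) for f in F[n][1:]])
CUP=(.6484,.2956,.1748);hk=place(np.array([[-.037,-.05,.124]]),*CUP)[0];out=[]
for n in C:
    u,v=proj(n,hk)[0].astype(int);I=cv2.convertScaleAbs(cv2.resize(F[n][-1][v-55:v+55,u-55:u+55],None,fx=7,fy=7,interpolation=cv2.INTER_CUBIC).clip(0,255).astype(np.uint8),alpha=1.4)
    px=lambda P:np.round((proj(n,P)-[u-55,v-55]+.5)*7).astype(np.int32)
    b=place(box(.19,.008,-.082,.038),0,0,CUP[2])+hk
    cv2.polylines(I,[px(b[[0,1,5,4]]),px(b[[1,3,7,5]])],True,(255,0,0),1)
    out.append(cv2.resize(I,(400,400),interpolation=cv2.INTER_AREA))
cv2.imwrite("pics/f.png",np.hstack(out));print(robot.observe()["time"])
E
```

```text
scene [0.8, 0.9, 0.8, 0.8, 0.8, 0.8, 0.9]
top [1.1, 1.6, 1.1, 1.1, 1.2, 1.3, 1.0]
22.275
```

View pics/f.png

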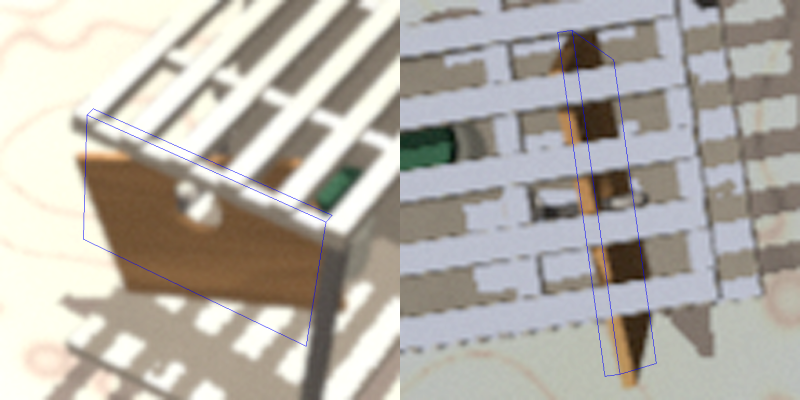

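```bash
cat > pose.py <<'E'
from h import *
CUP=(.6484,.2956,.1748);cc,cs=np.cos(CUP[2]),np.sin(CUP[2])
hk=place(np.array([[-.037,-.05,.124]]),*CUP)[0]
def tocup(w): d=w-np.array([CUP[0],CUP[1],0]);return np.array([d[0]*cc+d[1]*cs,-d[0]*cs+d[1]*cc,d[2]])
def face(n,uv,yc):
    o=C[n]["cam_to_world"][:3,3];a=tocup(ray(n,uv,.3));b=tocup(ray(n,uv,.0));return a+(b-a)*(yc-a[1])/(b[1]-a[1])
E
python3 - <<'E'
from pose import *
u,v=proj("scene",hk)[0].astype(int);k=400/110
f=lambda x,y:(u-55+x/k-.5,v-55+y/k-.5)
for yc in(-.049,-.054,-.059):
    a,b,c=[face("scene",f(*q),yc) for q in((78,155),(125,290),(345,305))];d=b-a
    print(yc,a.round(4),b.round(4),c.round(4),"len",np.linalg.norm(d).round(4),"tilt",np.degrees(np.arctan2(d[0],-d[2])).round(1),"hole",[ (a+d/np.linalg.norm(d)*.038+np.array([-d[2],0,d[0]])/np.linalg.norm(d)*.095).round(4)])
u,v=proj("top",hk)[0].astype(int);g=lambda x,y:(u-55+(x-400)/k-.5,v-55+y/k-.5)
for z in(.13,.15): print(tocup(ray("top",g(630,385),z)).round(4),tocup(ray("top",g(562,60),z)).round(4))
E
```

```text
-0.049 [-0.1417 -0.049   0.1165] [-0.0963 -0.049   0.0047] [ 0.0795 -0.049   0.0919] len 0.1206 tilt 22.1 hole [array([-0.0394, -0.049 ,  0.1171])]
-0.054 [-0.1385 -0.054   0.1217] [-0.0933 -0.054   0.0106] [ 0.0815 -0.054   0.0972] len 0.1199 tilt 22.1 hole [array([-0.0362, -0.054 ,  0.1223])]
-0.059 [-0.1352 -0.059   0.1269] [-0.0903 -0.059   0.0164] [ 0.0834 -0.059   0.1026] len 0.1192 tilt 22.1 hole [array([-0.0329, -0.059 ,  0.1275])]
[-0.1399 -0.0528  0.13  ] [ 0.0478 -0.04    0.13  ]
[-0.1392 -0.0565  0.15  ] [ 0.0444 -0.044   0.15  ]
```

>>> carry_out:
  series:
    - {"jaw":0,"travel":[0.5,-0.4,0],"twist":0}
    - {"jaw":0,"travel":[0.6,-0.5,0],"twist":0}
    - {"jaw":0,"travel":[0.5,-0.44,0],"twist":0}
    - {"jaw":0,"travel":[0.52,0,0],"twist":0}
    - {"jaw":0,"travel":[0,0,0.6],"twist":0}
    - {"jaw":0,"travel":[0,0,0.7],"twist":0}
    - {"jaw":0,"travel":[0,0,0.7],"twist":0}
    - {"jaw":0,"travel":[0,0,0.3],"twist":0}
  squeeze: 20

```text
time: 23.28
tool_pos: [0.4985, 0.2152, 0.1301]
tool_rot: [3.141, 0.004, 0.175]
contact_force: [0.1, -0.4, 0.1]
opening: 0.0007
```

>>> carry_out:
  series:
    - {"jaw":0,"travel":[0,0,0.2],"twist":0}
    - {"jaw":0,"travel":[0,0,0.2],"twist":0}
    - {"jaw":0,"travel":[0,0,0.15],"twist":0}
    - {"jaw":0,"travel":[0,0,0],"twist":0}

```text
time: 23.78
tool_pos: [0.4997, 0.2155, 0.0994]
tool_rot: [3.141, 0.001, 0.175]
contact_force: [-0.1, -0.2, 0.7]
opening: 0.0003
```

```bash
cat > st.py <<'E'
from pose import *
o=robot.observe();print(o["time"],tocup(o["tool_pos"]).round(4),o["contact_force"].round(1),o["opening"].round(4))
E
python3 st.py; python3 chk.py
```

```text
0.0005666684785937935 [0.5002 0.2157 0.1002] 0.17492888298338016 23.875 [-0.6 -1.3 -0.2]
scene 0.65 1715 362.57 158.68 [362.7 156.1] [67.4 40.8] 2.9
top 0.66 592 217.46 213.74 [217.8 215.2] [89.6 15.2] 78.3Traceback (most recent call last):
  File "st.py", line 2, in <module>
    o=robot.observe();print(o["time"],tocup(o["tool_pos"]).round(4),o["contact_force"].round(1),o["opening"].round(4))
                                                                                                ^^^^^^^^^^^^^^^^^^
AttributeError: 'float' object has no attribute 'round'
```

>>> carry_out:
  series:
    - {"jaw":0,"travel":[0.1,0,0.02],"twist":0}
    - {"jaw":0,"travel":[0.08,0,0],"twist":0}
    - {"jaw":0,"travel":[0.03,0,0],"twist":0}
    - {"jaw":0,"travel":[0,0,0],"twist":0}

```text
time: 24.48
tool_pos: [0.5124, 0.2177, 0.0985]
tool_rot: [3.141, 0.0, 0.175]
contact_force: [0.9, -1.1, 0.5]
opening: 0.0003
```

>>> carry_out:
  series:
    - {"jaw":0,"travel":[0.03,0,0],"twist":0}
    - {"jaw":0,"travel":[0.03,0,0],"twist":0}
    - {"jaw":0,"travel":[0,0,0],"twist":0}

```text
time: 24.85
tool_pos: [0.5158, 0.2184, 0.0986]
tool_rot: [3.141, 0.0, 0.175]
contact_force: [-1.3, 0.2, 0.6]
opening: 0.0003
```

```bash
sed -i 's/,o\["opening"\].round(4)//' st.py; python3 st.py; python3 chk.py
```

```text
24.85 [-0.144  -0.053   0.0986] [-1.3  0.2  0.6]
0.00031856150445704154 [0.5158 0.2183 0.0986] 0.17492658860601296 24.95 [-1.6 -0.7  0.8]
top 0.71 456 215.62 205.77 [216.5 210.9] [81.2 14.6] 77.8
```

>>> carry_out:
  series:
    - {"jaw":0,"travel":[0.03,0,0],"twist":0}
    - {"jaw":0,"travel":[0.03,0,0],"twist":0}
    - {"jaw":0,"travel":[0.03,0,0],"twist":0}
    - {"jaw":0,"travel":[0,0,0],"twist":0}

```text
time: 25.55
tool_pos: [0.5209, 0.2192, 0.0984]
tool_rot: [3.141, 0.001, 0.175]
contact_force: [-3.8, -0.4, 1.9]
opening: 0.0006
```

```bash
cat > fit2.py <<'E'
# fit board: hole x, z (cup), tilt by mask in scene (visible front part): IoU against projected board minus roof/cover -> use contour of lower-front: compare only pixels below the roof edge line
from pose import *
from scipy.optimize import minimize
im=robot.read_camera("scene");r=robot.regions_of("scene","board")
m=r[0]["pixels"].astype(np.uint8);print("score",round(float(r[0]["score"]),2))
M=cv2.resize(m,None,fx=4,fy=4,interpolation=cv2.INTER_NEAREST)
roof=hullmask(proj("scene",place(box(.2,.24,.208,.225),*CUP)))|hullmask(proj("scene",place(box(.014,.014,0,.225,.094,-.114),*CUP)))
ok=cv2.dilate(roof,np.ones((9,9)))==0
def bm(p):
    x,z,t=p[0],p[1],p[2];c,s=np.cos(t),np.sin(t);b=box(.19,.008,-.082,.038)
    b=np.c_[x+b[:,0]*c-b[:,2]*s,-.050+b[:,1],z+b[:,2]*c+b[:,0]*s]
    a=np.linspace(0,2*np.pi,40);h=lambda y:place(np.c_[x+.02*np.cos(a),0*a+y,z+.02*np.sin(a)],*CUP)
    q=hullmask(proj("scene",place(b,*CUP)));q&=1-(hullmask(proj("scene",h(-.054)))&hullmask(proj("scene",h(-.046))));return q
def f(p):
    p=[p[0],p[1],p[2]/10];q=bm(p);return 1-((q&M)[ok]).sum()/((q|M)[ok]).sum()
best=min((minimize(f,[-.037,.124,t],method="Nelder-Mead",options=dict(initial_simplex=np.array([-.037,.124,t])+np.array([[0,0,0],[.01,0,0],[0,.01,0],[0,0,1.]]))) for t in(-2.,0,2.,4.)),key=lambda r:r.fun)
print("hole x,z (cup) mm",(best.x[:2]*1e3).round(1),"tilt deg (front down +)",np.degrees(best.x[2]/10).round(1),"loss",round(best.fun,3))
E
python3 st.py; python3 fit2.py
```

```text
25.55 [-0.1389 -0.053   0.0984] [-3.8 -0.4  1.9]
score 0.84
hole x,z (cup) mm [-34.4 123. ] tilt deg (front down +) 25.1 loss 0.029
```

>>> carry_out:
  series:
    - {"jaw":0,"travel":[0.03,0,0],"twist":0}
    - {"jaw":0,"travel":[0.02,0,0],"twist":0}
    - {"jaw":0,"travel":[0,0,0],"twist":0}

```text
time: 26.02
tool_pos: [0.5229, 0.2196, 0.0985]
tool_rot: [3.141, 0.003, 0.176]
contact_force: [-9.3, -2.9, 3.4]
opening: 0.0005
```

```bash
python3 st.py; python3 fit2.py
```

```text
26.025 [-0.1368 -0.053   0.0985] [-9.3 -2.9  3.4]
score 0.69
hole x,z (cup) mm [-33.6 124.3] tilt deg (front down +) 25.8 loss 0.044
```

>>> carry_out:
  series:
    - {"jaw":0,"travel":[-0.04,0,0],"twist":0}
    - {"jaw":0,"travel":[-0.04,0,0],"twist":0}
    - {"jaw":0,"travel":[-0.04,0,0],"twist":0}
    - {"jaw":0,"travel":[-0.04,0,0],"twist":0}
    - {"jaw":0,"travel":[-0.04,0,0],"twist":0}
    - {"jaw":0,"travel":[-0.04,0,0],"twist":0}
    - {"jaw":0,"travel":[0,0,0],"twist":0}

```text
time: 27.0
tool_pos: [0.5098, 0.2173, 0.0986]
tool_rot: [3.141, -0.0, 0.175]
contact_force: [0.1, -0.6, -0.1]
opening: 0.0004
```

```bash
python3 st.py; python3 fit2.py
```

```text
27.0 [-0.1501 -0.053   0.0986] [ 0.1 -0.6 -0.1]
score 0.59
hole x,z (cup) mm [-33.3 123.4] tilt deg (front down +) 25.6 loss 0.03
```

>>> carry_out:
  series:
    - {"jaw":0,"travel":[-0.1,0,-0.3],"twist":0}
    - {"jaw":40,"travel":[0,0,-0.3],"twist":0}
    - {"jaw":40,"travel":[0.15,0,0],"twist":0}
    - {"jaw":40,"travel":[0.14,0,0],"twist":0}
    - {"jaw":40,"travel":[0,0,0],"twist":0}
    - {"jaw":40,"travel":[0,0,0.3],"twist":0}
    - {"jaw":40,"travel":[0,0,0.3],"twist":0}
    - {"jaw":40,"travel":[0,0,0.2],"twist":0}

```text
time: 28.1
tool_pos: [0.5205, 0.2191, 0.0852]
tool_rot: [3.141, 0.002, 0.175]
contact_force: [-0.4, -0.5, 0.1]
opening: 0.0364
```

>>> carry_out:
  series:
    - {"jaw":0,"travel":[0,0,0],"twist":0}
    - {"jaw":0,"travel":[0,0,0],"twist":0}
    - {"jaw":0,"travel":[0,0,0],"twist":0}
    - {"jaw":0,"travel":[0,0,0],"twist":0}
    - {"jaw":0,"travel":[0,0,0],"twist":0}
  squeeze: 10

```text
time: 28.72
tool_pos: [0.5214, 0.2194, 0.087]
tool_rot: [-3.142, -0.001, 0.175]
contact_force: [0.2, 0.5, 1.9]
opening: 0.0073
```

```bash
python3 st.py
```

```text
28.725 [-0.1383 -0.053   0.087 ] [0.2 0.5 1.9]
```

>>> carry_out:
  series:
    - {"jaw":0,"travel":[0,0,-0.1],"twist":0}
    - {"jaw":0,"travel":[0,0,-0.15],"twist":0}
    - {"jaw":0,"travel":[0,0,-0.15],"twist":0}
    - {"jaw":0,"travel":[0,0,0],"twist":0}

```text
time: 29.22
tool_pos: [0.5219, 0.2195, 0.1117]
tool_rot: [-3.142, -0.002, 0.175]
contact_force: [-0.6, 0.8, -0.4]
opening: 0.0075
```

```bash
python3 st.py;python3 fit2.py
```

```text
29.225 [-0.1378 -0.0529  0.1117] [-0.6  0.8 -0.4]
score 0.77
hole x,z (cup) mm [-36.4 122.6] tilt deg (front down +) 13.0 loss 0.029
```

>>> carry_out:
  series:
    - {"jaw":0,"travel":[0,0,-0.15],"twist":0}
    - {"jaw":0,"travel":[0,0,-0.15],"twist":0}
    - {"jaw":0,"travel":[0,0,-0.15],"twist":0}
    - {"jaw":0,"travel":[0,0,-0.08],"twist":0}
    - {"jaw":0,"travel":[0,0,0],"twist":0}

```text
time: 29.95
tool_pos: [0.5213, 0.2194, 0.1428]
tool_rot: [3.142, -0.001, 0.175]
contact_force: [1.4, 0.8, -0.6]
opening: 0.0073
```

```bash
python3 st.py;python3 fit2.py
```

```text
29.95 [-0.1384 -0.053   0.1428] [ 1.4  0.8 -0.6]
score 0.96
hole x,z (cup) mm [-44.9 122.2] tilt deg (front down +) -7.1 loss 0.032
```

>>> carry_out:
  series:
    - {"jaw":0,"travel":[0.03,0,0],"twist":0}
    - {"jaw":0,"travel":[0.03,0,0],"twist":0}
    - {"jaw":0,"travel":[0.03,0,0],"twist":0}
    - {"jaw":0,"travel":[0,0,0],"twist":0}

```text
time: 30.55
tool_pos: [0.5267, 0.2203, 0.1423]
tool_rot: [3.142, -0.0, 0.175]
contact_force: [1.5, 0.5, -0.8]
opening: 0.0074
```

```bash
python3 st.py;python3 fit2.py
```

```text
30.55 [-0.1329 -0.053   0.1423] [ 1.5  0.5 -0.8]
score 0.86
hole x,z (cup) mm [-42.  123.8] tilt deg (front down +) -5.8 loss 0.032
```

>>> carry_out:
  series:
    - {"jaw":0,"travel":[0.03,0,0],"twist":0}
    - {"jaw":0,"travel":[0.02,0,0],"twist":0}
    - {"jaw":0,"travel":[0,0,0],"twist":0}

```text
time: 31.02
tool_pos: [0.5296, 0.2208, 0.1424]
tool_rot: [3.142, -0.0, 0.175]
contact_force: [0.2, -0.3, -1.4]
opening: 0.0073
```

```bash
python3 st.py;python3 fit2.py
```

```text
31.025 [-0.13   -0.053   0.1424] [ 0.2 -0.3 -1.4]
score 0.81
hole x,z (cup) mm [-39.  123.3] tilt deg (front down +) -6.1 loss 0.025
```

>>> carry_out:
  series:
    - {"jaw":0,"travel":[0,0,0.04],"twist":0}
    - {"jaw":0,"travel":[0,0,0],"twist":0}
  squeeze: 3

```text
time: 31.38
tool_pos: [0.529, 0.2207, 0.1397]
tool_rot: [3.141, 0.001, 0.175]
contact_force: [-1.9, -0.4, 0.7]
opening: 0.0077
```

>>> carry_out:
  series:
    - {"jaw":12,"travel":[0,0,0],"twist":0}
    - {"jaw":14,"travel":[0,0,0],"twist":0}
    - {"jaw":18,"travel":[0,0,0],"twist":0}
    - {"jaw":30,"travel":[0,0,0],"twist":0}
    - {"jaw":45,"travel":[0,0,0],"twist":0}
    - {"jaw":45,"travel":[0,0,-0.1],"twist":0}
    - {"jaw":45,"travel":[0,0,-0.3],"twist":0}
    - {"jaw":45,"travel":[0,0,-0.5],"twist":0}

```text
time: 32.38
tool_pos: [0.5289, 0.2206, 0.1941]
tool_rot: [3.141, 0.002, 0.175]
contact_force: [0.4, 0.5, 0.3]
opening: 0.0413
```

```bash
python3 st.py;python3 fit2.py
```

```text
32.375 [-0.1307 -0.0531  0.1941] [0.4 0.5 0.3]
score 0.79
hole x,z (cup) mm [-37.8 121.2] tilt deg (front down +) -7.0 loss 0.028
```

Move clear and let it settle, then measure twice.

>>> carry_out:
  series:
    - {"jaw":45,"travel":[0,0,-0.7],"twist":0}
    - {"jaw":45,"travel":[-0.4,0,-0.4],"twist":0}
    - {"jaw":45,"travel":[-0.8,0.2,0],"twist":0}
    - {"jaw":45,"travel":[-0.8,0.4,0],"twist":0}
    - {"jaw":45,"travel":[-0.3,0.2,0],"twist":0}
    - {"jaw":45,"travel":[0,0,0],"twist":0}
    - {"jaw":45,"travel":[0,0,0],"twist":0}
    - {"jaw":45,"travel":[0,0,0],"twist":0}

```text
time: 33.48
tool_pos: [0.4026, 0.1499, 0.2596]
tool_rot: [-3.142, 0.0, 0.175]
contact_force: [-0.7, -0.2, -0.2]
opening: 0.0416
```

>>> carry_out:
  series:
    - {"jaw":45,"travel":[0,0,0],"twist":0}
    - {"jaw":45,"travel":[0,0,0],"twist":0}
    - {"jaw":45,"travel":[0,0,0],"twist":0}
    - {"jaw":45,"travel":[0,0,0],"twist":0}
    - {"jaw":45,"travel":[0,0,0],"twist":0}
    - {"jaw":45,"travel":[0,0,0],"twist":0}
    - {"jaw":45,"travel":[0,0,0],"twist":0}
    - {"jaw":45,"travel":[0,0,0],"twist":0}

```text
time: 34.48
tool_pos: [0.4019, 0.1495, 0.26]
tool_rot: [3.142, -0.0, 0.175]
contact_force: [-0.4, -0.3, -0.8]
opening: 0.0414
```

```bash
cat > still.py <<'E'
from h import *
F={n:[] for n in C}
for i in range(8):
    for n in C: F[n].append(robot.read_camera(n).astype(float))
roi={"scene":(slice(110,215),slice(310,450)),"top":(slice(150,270),slice(180,260))}
for n in C: print(n,[round(float(abs(cv2.GaussianBlur(f-F[n][0],(0,0),2))[roi[n]].max()),1) for f in F[n][1:]])
E
python3 st.py;python3 fit2.py;python3 still.py;python3 fit2.py
```

```text
34.475 [-0.2681 -0.101   0.26  ] [-0.4 -0.3 -0.8]
score 0.94
hole x,z (cup) mm [-37.  123.4] tilt deg (front down +) -6.5 loss 0.027
scene [0.9, 1.2, 0.9, 0.8, 0.8, 0.9, 0.7]
top [0.8, 1.1, 1.2, 1.3, 0.9, 0.9, 1.3]
score 0.58
hole x,z (cup) mm [-38.8 122.4] tilt deg (front down +) -5.1 loss 0.033
```

```bash
python3 - <<'E'
from cell import robot
import numpy as np
for n in("scene","top"):
    robot.read_camera(n)
    for q in("small_board","baking_sheet","bottle","jar"):
        print(n,q,[(round(float(r["score"]),2),np.round(r["xy"]).tolist(),int(r["pixels"].sum())) for r in robot.regions_of(n,q)[:2]])
print(robot.hand_in(),robot.observe()["time"])
E
```

```text
scene small_board [(0.84, [237.0, 268.0], 1041)]
scene baking_sheet [(0.58, [223.0, 284.0], 1023)]
scene bottle [(0.65, [262.0, 196.0], 1331)]
scene jar [(0.75, [398.0, 151.0], 175)]
top small_board [(0.76, [418.0, 214.0], 801)]
top baking_sheet [(0.88, [438.0, 212.0], 992)]
top bottle [(0.93, [343.0, 270.0], 696)]
top jar [(0.81, [172.0, 206.0], 317)]
the job is handed in; nothing more can be done
the job is handed in; nothing more can be done
```

The big board hangs freely by its hole on the cup hook, let go and still. I handed the job in a second or two after 35 s on the clock.

**What I did:** I gripped the board by its front end, lifted it straight up out of its slot and carried it over the bottle. I slid the hole over the hook from the open end, lowered the board and let go.

**What went wrong on the way:**
- **Fingers too high:** the first two attempts to close on the board missed. The fingers sat about 20 mm higher than the reported position implied. Going lower fixed it.
- **First release tilted:** the board swung about 22° front-down and jammed with its lower front corner on the cupboard base. A push along the board, peaking at about 9 N, did not free it. I gripped it again, raised the front, shifted it back over the hook and let go again.

**Last checks:**
- **Position:** the hole centre is 0–2 mm along the board from straight under the hook and about 17 mm below it; 16 mm is nominal.
- **Still:** 16 pictures over 0.8 s show no movement, and the gripper is well clear and touches nothing.
- **Not level:** the board hangs about 5–6° front-up, probably held by friction on the hook. I left it, as it is free and quiet.
- **Other things:** the small board, baking sheet and bottle are within about 3 pixels of where they started. The jar agrees in the top view. In the scene view it reads about 12 pixels off, probably because the hung board now partly hides it.
- **Last picture viewed:** it was from before the second release, since I had used all 12. The final checks are from measurements only.

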